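# Put the gearbox gears away by size

## Robot

A 6-joint arm with a two-finger parallel gripper is mounted at the origin on the work surface. World frame = base frame: x ahead of the robot, y to its left, z up, the work surface at z = 0. Lengths are in m, angles in rad, forces in N, time in s.
With the tool pointing down it reaches from about 0.3 to 0.875 m from the base axis. Payload 6.4 kg.
Tool frame: the origin (TCP) lies at the very end of the fingers, on their centre line; the grasp point (between the pads) lies 19 mm behind it (manip.pinch_z is the distance from the TCP to the grasp point, in m); z points along the fingers, y is the line along which they close (so a half turn about z gives the same grasp; the last joint's range is limited). The gripper opens to 88 mm and grips with 3 to 60 N. Pads are 18 mm wide; open, the fingers measure 123 mm over their backs; the gripper's body (75 mm by 187 mm) begins 45 mm behind the grasp point.
Start: joints at [0.915, 0.181, 1.607, -0, 1.354, -0.206], TCP at [0.25, 0.518, 0.239] pointing down, gripper open.
Joint ranges: [-2.99, 2.99], [-0.89, 2.07], [0.3, 2.58], [-1.14, 4.28], [0, 2.63], [-3.12, 3.12]. Speed limits (rad/s): [2.57, 2.57, 3.01, 3.14, 3.14, 3.14].

## Interface

Orientations are given as a unit quaternion [x, y, z, w].
In Python, from workcell import telemetry, viewer, manip gives the robot as it stands. The module is installed in compiled form; this text tells all that it offers.
- The arm moves only by the shell command python3 -m creep 'ROWS' [OPENING] [FORCE]. ROWS is JSON, a list of rows, each an object with "offset": the shift along the tool's x, y, z in cm, a list of three; "yaw": the turn about the tool's z in degrees. A call has 1 to 12 rows; each row shifts and turns the commanded pose from where the row before left it, along the tool's axes as they then stand; what a row does not reach is not made up. A row lasts 1/10 s, in which the tool goes at most 50 mm and 8.59 degrees, less where a joint would pass 70% of its speed; a pose out of reach is approached as far as the arm can. A call with a gripper value outside its range is refused whole. OPENING is the opening, from -1 (shut) to 1 (fully open), set as the call begins (- or left out, the last holds). The fingers move at their own pace and stop on an object; FORCE is the grip in N (left out, the last holds). Time passes only in rows, so rows that do not move let the fingers close. It gives the time, the measured TCP pose, the force, the opening and the grip force at its end, in the units of the state.
- telemetry.read_state(): the state, without advancing time (a new reading comes with each control period).
- viewer.read_camera(name): name is "side" or "top"; returns the picture (384x512x3 uint8, red, green, blue); there is no depth.
- viewer.camera_params(name): a dict with "mtx" (3x3 intrinsics, pixels), "camera_from_world" (4x4, takes a point from world to camera coordinates). Camera axes: x right, y down, z forward; pixel columns grow to the right and rows downward; lengths in m; the calibration is good to about 2 mm. A picture is of the moment at which its call begins. camera_params takes no time and is no camera call.
- manip.job_done(): hands the job in; it is judged then, once.
The state is a dict: "t": time; "joints": joint angles; "qd": joint speeds; "joint_torque": joint torques, N m; "ee_pos": TCP position; "tool_rot": TCP orientation; "wrist_force": force on the tool from outside, world axes, zero at the start; "moment": the same for the moment, N m; "finger_gap": finger opening in m; "grip_force": force on a finger pad.
Only numpy, scipy, OpenCV 4.12 (cv2) and the standard library are available. Lean on these libraries where they do the work, as an engineer would, in place of code of your own. Each camera call takes 0.05 s, during which the arm holds its last target. There are 200 camera calls.

## Task

Put the four toothed steel gears away, each in the grey tray made for its size (largest gear in the largest tray, and so on down), lying flat on the tray's floor with the hub up. Set them down gently, do not drop them, and leave the smooth black pulley and the plain bearing ring where they lie.

Things in the scene. Friction and masses are not known exactly. Their poses are not given: they have to be found in the camera images.
- gear_a: The largest of four loose steel spur gears, lying flat on the bench: toothed disc 86 mm across the teeth and 12 mm thick, with a round hub 28 mm across standing 30 mm up from the middle of the disc (whole gear 42 mm tall, hub top flat with a dark bore). Origin: centre of the underside; z up along the hub. Grip it by the hub from above.
- gear_b: The second largest of four loose steel spur gears, lying flat on the bench: toothed disc 68 mm across the teeth and 12 mm thick, with a round hub 24 mm across standing 30 mm up from the middle of the disc (whole gear 42 mm tall, hub top flat with a dark bore). Origin: centre of the underside; z up along the hub. Grip it by the hub from above.
- gear_c: The second smallest of four loose steel spur gears, lying flat on the bench: toothed disc 50 mm across the teeth and 12 mm thick, with a round hub 20 mm across standing 30 mm up from the middle of the disc (whole gear 42 mm tall, hub top flat with a dark bore). Origin: centre of the underside; z up along the hub. Grip it by the hub from above.
- gear_d: The smallest of four loose steel spur gears, lying flat on the bench: toothed disc 32 mm across the teeth and 12 mm thick, with a round hub 16 mm across standing 30 mm up from the middle of the disc (whole gear 42 mm tall, hub top flat with a dark bore). Origin: centre of the underside; z up along the hub. Grip it by the hub from above.
- tray_a: The largest of four square open grey plastic trays, fixed to the bench: 101 mm inside, 109 mm outside, walls 4 mm thick, rim 14 mm above the bench, inner floor 4 mm above the bench. Origin: centre of the underside, on the bench; x and y along its sides. Its own gear is 86 mm across, with 7.5 mm to spare on each side; the next larger gear does not fit.
- tray_b: The second largest of four square open grey plastic trays, fixed to the bench: 83 mm inside, 91 mm outside, walls 4 mm thick, rim 14 mm above the bench, inner floor 4 mm above the bench. Origin: centre of the underside, on the bench; x and y along its sides. Its own gear is 68 mm across, with 7.5 mm to spare on each side; the next larger gear does not fit.
- tray_c: The second smallest of four square open grey plastic trays, fixed to the bench: 65 mm inside, 73 mm outside, walls 4 mm thick, rim 14 mm above the bench, inner floor 4 mm above the bench. Origin: centre of the underside, on the bench; x and y along its sides. Its own gear is 50 mm across, with 7.5 mm to spare on each side; the next larger gear does not fit.
- tray_d: The smallest of four square open grey plastic trays, fixed to the bench: 47 mm inside, 55 mm outside, walls 4 mm thick, rim 14 mm above the bench, inner floor 4 mm above the bench. Origin: centre of the underside, on the bench; x and y along its sides. Its own gear is 32 mm across, with 7.5 mm to spare on each side; the next larger gear does not fit.
- pulley: A loose smooth black plastic V-belt pulley, no teeth and no hub: 60 mm across, 30 mm tall, lying flat, origin at the centre of its underside. To be left alone.
- bearing: A loose plain steel bearing ring, no teeth and no hub: 52 mm outside, 25 mm bore, 15 mm tall, lying flat, origin at the centre of its underside. To be left alone.
Not all that is in view belongs to the job. Leave any blue, pink or purple look-alike of the gear_c alone.

How it is judged:
By the outcome, as a careful person would: the job done as asked, in the order asked, and still so for the second after the job is handed in, with the robot touching nothing.
It also fails if it takes over 106 s, if anything falls off the work surface, if the arm or the gripper's body presses on something with over 40 N, if the wrist force passes 120 N, or if a joint passes its speed limit or range.

## Working session

There is one attempt and no reset: what is moved stays moved. The work goes in short steps, Python scripts to look and compute and a shell command to move; the robot and the scene stay as the last step left them, time stands still between calls to the robot, and variables do not carry over. Pictures are saved under pics/ and viewed, at most 14 in all, crops included, and the job is handed in when it is done.

```bash
mkdir -p pics; python3 - <<'E'
from workcell import telemetry, viewer, manip
import cv2
for n in("top","side"):
    cv2.imwrite(f"pics/{n}0.png",cv2.resize(viewer.read_camera(n)[:,:,::-1],(800,600),interpolation=cv2.INTER_CUBIC))
    p=viewer.camera_params(n);print(p["mtx"].round(1),p["camera_from_world"].round(3))
s=telemetry.read_state();print(s["t"],s["ee_pos"],s["tool_rot"],s["finger_gap"],manip.pinch_z)
E
```

```text
[[370.4   0.  256.9]
 [  0.  370.4 187.2]
 [  0.    0.    1. ]] [[-0.008 -1.    -0.003 -0.004]
 [-0.98   0.008 -0.198  0.512]
 [ 0.198  0.001 -0.98   0.923]
 [ 0.     0.     0.     1.   ]]
[[397.5   0.  250.9]
 [  0.  397.5 194.4]
 [  0.    0.    1. ]] [[-0.997 -0.071 -0.006  0.508]
 [-0.032  0.521 -0.853  0.043]
 [ 0.064 -0.85  -0.522  1.049]
 [ 0.     0.     0.     1.   ]]
0.1 [0.24969728 0.51742772 0.23791997] [ 2.23008145e-01  9.74816268e-01 -7.10506724e-04 -3.26289253e-04] 0.08797683891689907 0.0187
```

View pics/top0.png

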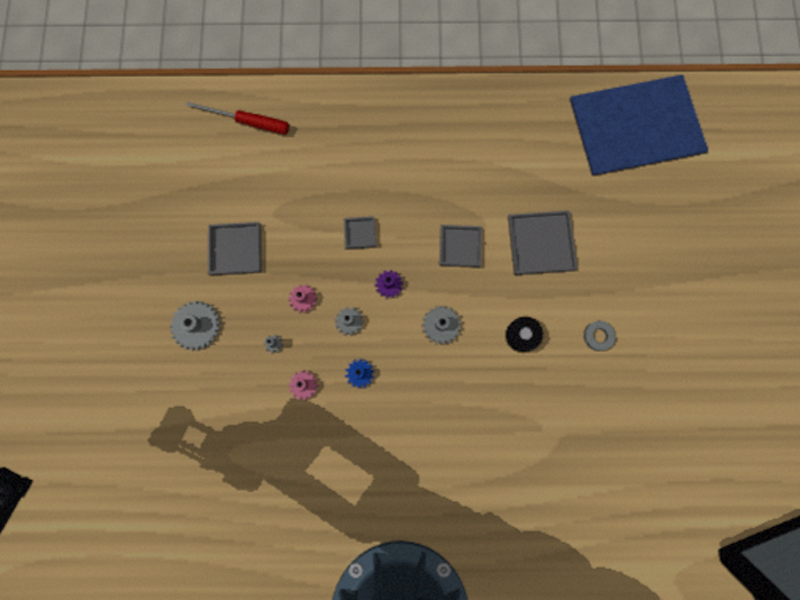

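View pics/side0.png

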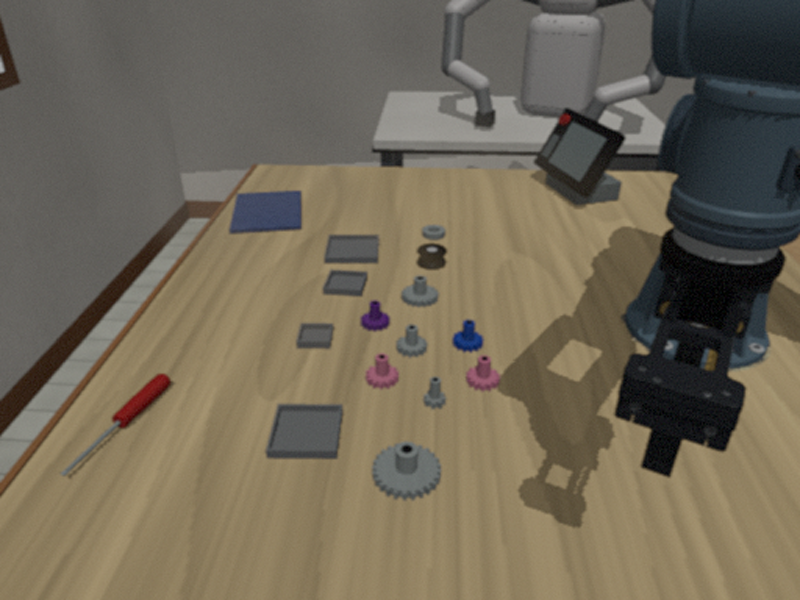

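```bash
cat > h.py <<'E'
from workcell import telemetry, viewer, manip
import cv2, numpy as np
def P(n):
    p=viewer.camera_params(n); return p["mtx"]@p["camera_from_world"][:3]
def tri(a,b):
    X=cv2.triangulatePoints(P("top"),P("side"),np.float64(a).reshape(2,1),np.float64(b).reshape(2,1))[:,0]; return X[:3]/X[3]
def cast(n,uv,z):
    M=P(n); H=np.c_[M[:,:2],M[:,2]*z+M[:,3]]; q=np.linalg.solve(H,[*uv,1]); return q[:2]/q[2]
def bore(im,s,r=5):
    g=cv2.cvtColor(im,cv2.COLOR_RGB2GRAY).astype(float); u,v=map(round,s)
    w=g[v-r:v+r+1,u-r:u+r+1]; m=w.copy()
    yy,xx=np.mgrid[v-r:v+r+1,u-r:u+r+1]; k=np.clip(np.percentile(w,25)-w,0,None)*(np.hypot(xx-u,yy-v)<=r*.7)
    return np.array([(k*xx).sum(),(k*yy).sum()])/k.sum()
def quad(im,s):
    hsv=cv2.cvtColor(im,cv2.COLOR_RGB2HSV); m=((hsv[...,1]<60)).astype(np.uint8)
    m=cv2.morphologyEx(m,cv2.MORPH_CLOSE,np.ones((3,3)))
    cs,_=cv2.findContours(m,cv2.RETR_EXTERNAL,cv2.CHAIN_APPROX_NONE)
    c=[c for c in cs if cv2.pointPolygonTest(c,tuple(map(float,s)),False)>=0][0]
    h=cv2.convexHull(c); e=2.
    while len(q:=cv2.approxPolyDP(h,e,True))>4: e+=.5
    return q[:,0].astype(float),cv2.contourArea(c)
def diag(q):
    a,b,c,d=[np.r_[x,1] for x in q]; p=np.cross(np.cross(a,c),np.cross(b,d)); return p[:2]/p[2]
E
python3 - <<'E'
from h import *
k=.64
T=viewer.read_camera("top");S=viewer.read_camera("side")
G=dict(a=((189,322),(407,450)),b=((442,323),(420,281)),c=((347,315),(411,330)),d=((274,341),(434,381)))
Q=dict(a=((543,243),(352,248)),b=((235,250),(305,430)),c=((461,246),(345,283)),d=((361,233),(316,335)))
for n,(t,s) in G.items():
    a,b=bore(T,np.array(t)*k),bore(S,np.array(s)*k); print(n,a.round(1),b.round(1),tri(a,b).round(4),cast("top",a,.042).round(4),cast("side",b,.042).round(4))
for n,(t,s) in Q.items():
    try:
        q,A=quad(T,np.array(t)*k);r,B=quad(S,np.array(s)*k); a,b=diag(q),diag(r)
        w=np.array([cast("top",x,.007) for x in q]); e=np.roll(w,-1,0)-w
        print(n,q.tolist(),r.tolist(),A,B,tri(a,b).round(4),cast("top",a,.007).round(4),cast("side",b,.007).round(4),np.hypot(*e.T).round(3),np.degrees(np.arctan2(e[:,1],e[:,0])).round(0))
    except Exception as x: print(n,repr(x))
def crop(im,x,y,w,h,f): return cv2.resize(im[y:y+h,x:x+w,::-1],None,fx=f,fy=f,interpolation=cv2.INTER_CUBIC)
cv2.imwrite("pics/t1.png",crop(T,100,120,300,130,2.66)); cv2.imwrite("pics/s1.png",crop(S,160,130,160,200,3))
E
```

```text
a [119.8 205.7] [260.  286.9] [0.467  0.353  0.0423] [0.4671 0.3531] [0.4669 0.3527]
b [282.8 205.6] [268.5 178.1] [ 0.4647 -0.0758  0.0404] [ 0.4639 -0.0757] [ 0.465  -0.0731]
c [221.7 203. ] [263.  209.4] [0.4728 0.0851 0.0409] [0.472 0.085] [0.4733 0.0865]
d [174.7 219. ] [278.  243.4] [0.4331 0.2088 0.0343] [0.4307 0.2072] [0.4345 0.2184]
a [[363.0, 135.0], [368.0, 172.0], [330.0, 175.0], [326.0, 137.0]] [[242.0, 152.0], [241.0, 167.0], [208.0, 167.0], [211.0, 150.0]] 1447.0 553.5 [ 0.6102 -0.2609  0.0057] [ 0.6121 -0.2607] [ 0.6079 -0.2573] [0.108 0.106 0.111 0.105] [-176.   94.    3.  -87.]
b [[165.0, 142.0], [166.0, 173.0], [134.0, 175.0], [134.0, 144.0]] [[218.0, 259.0], [214.0, 293.0], [171.0, 292.0], [178.0, 258.0]] 1015.5 1461.5 [0.6059 0.2912 0.0071] [0.6059 0.2912] [0.6059 0.2911] [0.09  0.089 0.09  0.087] [-176.   93.    3.  -87.]
c [[282.0, 144.0], [307.0, 145.0], [306.0, 170.0], [281.0, 168.0]] [[234.0, 174.0], [229.0, 189.0], [207.0, 187.0], [212.0, 172.0]] 621.5 359.5 [ 0.6074 -0.1116  0.0075] [ 0.6068 -0.1116] [ 0.6081 -0.1127] [0.07  0.073 0.07  0.07 ] [-93. 176.  85.  -4.]
d [[238.0, 139.0], [240.0, 157.0], [221.0, 158.0], [220.0, 140.0]] [[212.0, 207.0], [210.0, 222.0], [190.0, 221.0], [192.0, 207.0]] 342.5 310.5 [0.6341 0.0676 0.0075] [0.6331 0.0676] [0.6352 0.0665] [0.053 0.053 0.053 0.051] [-174.   93.    4.  -87.]
```

View pics/t1.png

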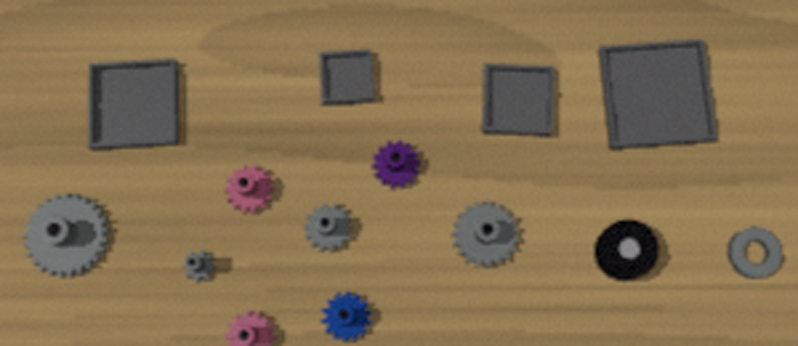

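View pics/s1.png

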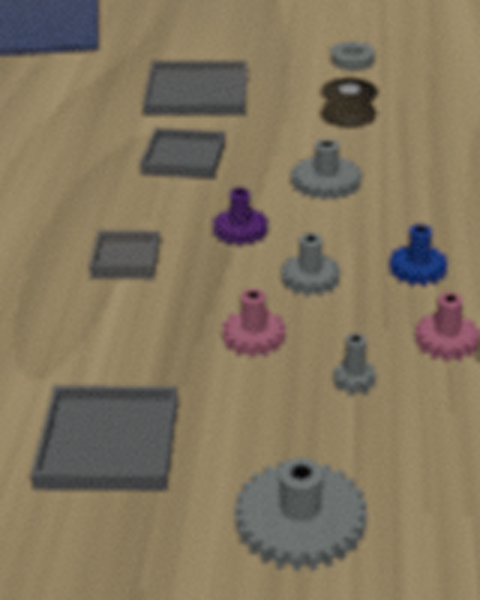

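```bash
cat > to.py <<'E'
import sys,numpy as np
from workcell import telemetry
from scipy.spatial.transform import Rotation as R
s=telemetry.read_state();p=s["ee_pos"];r=R.from_quat(s["tool_rot"])
for a in sys.argv[1:]:
    t=np.array(eval(a)); print((100*r.inv().apply(t-p)).round(2),end=' '); p=t
print("pos",s["ee_pos"].round(4),"t",round(s["t"],2),"gap",round(s["finger_gap"],4))
E
python3 to.py "[.467,.353,.1]"
```

```text
[-26.72  -5.36  13.82] pos [0.2498 0.5176 0.2382] t 0.2 gap 0.088
```

```bash
python3 -m creep '[{"offset":[-3,-0.6,1.5]},{"offset":[-3,-0.6,1.5]},{"offset":[-3,-0.6,1.5]},{"offset":[-3,-0.6,1.5]},{"offset":[-3,-0.6,1.5]},{"offset":[-3,-0.6,1.5]},{"offset":[-3,-0.6,1.5]},{"offset":[-3,-0.6,1.5]},{"offset":[-2.7,-0.6,1.5]},{"offset":[0,0,0]},{"offset":[0,0,0]}]' 0.2 30; python3 to.py "[.467,.353,.1]" "[.467,.353,.015]"
```

```text
[-26.72  -5.36  13.82] [-0.    0.01  8.5 ] pos [0.2498 0.5176 0.2382] t 0.2 gap 0.088validation failed for argument at $[0]...
```

```bash
python3 -m creep '[{"offset":[-3,-0.6,1.5],"yaw":0},{"offset":[-3,-0.6,1.5],"yaw":0},{"offset":[-3,-0.6,1.5],"yaw":0},{"offset":[-3,-0.6,1.5],"yaw":0},{"offset":[-3,-0.6,1.5],"yaw":0},{"offset":[-3,-0.6,1.5],"yaw":0},{"offset":[-3,-0.6,1.5],"yaw":0},{"offset":[-3,-0.6,1.5],"yaw":0},{"offset":[-2.7,-0.6,1.5],"yaw":0},{"offset":[0,0,0],"yaw":0},{"offset":[0,0,0],"yaw":0}]' 0.2 30; python3 to.py "[.467,.353,.1]" "[.467,.353,.015]"
```

```text
t: 1.3
ee_pos: [0.4668, 0.3527, 0.1032]
tool_rot: [0.224, 0.975, -0.0, -0.001]
wrist_force: [-0.0, 0.4, 1.2]
finger_gap: 0.0529
grip_force: 0.0
[-0.01  0.04  0.32] [-0.01  0.01  8.5 ] pos [0.4668 0.3527 0.1032] t 1.3 gap 0.0529
```

Accurate. Descend on gear a and grip.

```bash
python3 -m creep '[{"offset":[0,0,2],"yaw":0},{"offset":[0,0,2],"yaw":0},{"offset":[0,0,2],"yaw":0},{"offset":[0,0,1.5],"yaw":0},{"offset":[0,0,1],"yaw":0},{"offset":[0,0,0.3],"yaw":0},{"offset":[0,0,0],"yaw":0},{"offset":[0,0,0],"yaw":0}]'; python3 -m creep '[{"offset":[0,0,0],"yaw":0},{"offset":[0,0,0],"yaw":0},{"offset":[0,0,0],"yaw":0},{"offset":[0,0,0],"yaw":0},{"offset":[0,0,0],"yaw":0},{"offset":[0,0,0],"yaw":0},{"offset":[0,0,0],"yaw":0},{"offset":[0,0,0],"yaw":0}]' -1 30;python3 to.py "[.467,.353,.13]" "[.61,-.26,.13]"
```

```text
t: 2.1
ee_pos: [0.4675, 0.3535, 0.0166]
tool_rot: [0.223, 0.975, 0.0, 0.001]
wrist_force: [0.4, -0.1, -0.3]
finger_gap: 0.0528
grip_force: 0.0
t: 2.9
ee_pos: [0.4673, 0.3533, 0.0161]
tool_rot: [0.223, 0.975, 0.0, 0.0]
wrist_force: [-0.1, 0.4, 3.5]
finger_gap: 0.027
grip_force: 30.0
[ 1.000e-02 -3.000e-02 -1.139e+01] [-3.953e+01 -4.898e+01 -1.000e-02] pos [0.4673 0.3533 0.0161] t 2.9 gap 0.027
```

```bash
python3 -m creep '[{"offset":[0,0,-1],"yaw":0},{"offset":[0,0,-2],"yaw":0},{"offset":[0,0,-3],"yaw":0},{"offset":[0,0,-3],"yaw":0},{"offset":[0,0,-2.4],"yaw":0},{"offset":[-1,-1.3,0],"yaw":0},{"offset":[-2,-2.5,0],"yaw":0},{"offset":[-2.5,-3.1,0],"yaw":0},{"offset":[-2.5,-3.1,0],"yaw":0},{"offset":[-2.5,-3.1,0],"yaw":0},{"offset":[-2.5,-3.1,0],"yaw":0},{"offset":[-2.5,-3.1,0],"yaw":0}]'; python3 -m creep '[{"offset":[-2.5,-3.1,0],"yaw":0},{"offset":[-2.5,-3.1,0],"yaw":0},{"offset":[-2.5,-3.1,0],"yaw":0},{"offset":[-2.5,-3.1,0],"yaw":0},{"offset":[-2.5,-3.1,0],"yaw":0},{"offset":[-2.5,-3.1,0],"yaw":0},{"offset":[-2.5,-3.1,0],"yaw":0},{"offset":[-2.5,-3.1,0],"yaw":0},{"offset":[-2,-2,0],"yaw":0},{"offset":[-1.5,-1.8,0],"yaw":0},{"offset":[0,0,0],"yaw":0},{"offset":[0,0,0],"yaw":0}]';python3 to.py "[.61,-.26,.13]" "[.61,-.26,.0201]"
```

```text
t: 4.1
ee_pos: [0.5205, 0.1095, 0.1275]
tool_rot: [0.223, 0.975, -0.001, -0.002]
wrist_force: [0.4, -0.3, -7.0]
finger_gap: 0.0273
grip_force: 30.0
t: 5.3
ee_pos: [0.6076, -0.2478, 0.127]
tool_rot: [0.224, 0.975, 0.001, -0.003]
wrist_force: [-0.8, 1.2, -7.6]
finger_gap: 0.0273
grip_force: 30.0
[-0.74 -0.99 -0.31] [-6.000e-02 -1.000e-02  1.099e+01] pos [ 0.6076 -0.2478  0.127 ] t 5.3 gap 0.0273
```

```bash
python3 -m creep '[{"offset":[-0.7,-1,0],"yaw":0},{"offset":[0,0,2],"yaw":0},{"offset":[0,0,3],"yaw":0},{"offset":[0,0,2],"yaw":0},{"offset":[0,0,1],"yaw":0},{"offset":[0,0,0],"yaw":0},{"offset":[0,0,0],"yaw":0}]';python3 to.py "[.61,-.26,.0201]"; python3 - <<'E'
from h import *
T=viewer.read_camera("top");S=viewer.read_camera("side")
f=lambda im,x,y:cv2.resize(im[y:y+100,x:x+130,::-1],(390,300),interpolation=cv2.INTER_CUBIC)
cv2.imwrite("pics/c2.png",np.hstack([f(T,280,100),f(S,160,110)]))
E
```

```text
t: 6.0
ee_pos: [0.6124, -0.2601, 0.0506]
tool_rot: [0.223, 0.975, -0.0, 0.001]
wrist_force: [0.1, 0.4, -7.3]
finger_gap: 0.027
grip_force: 30.0
[ 0.22 -0.09  3.05] pos [ 0.6124 -0.2601  0.0506] t 6.0 gap 0.027
```

View pics/c2.png

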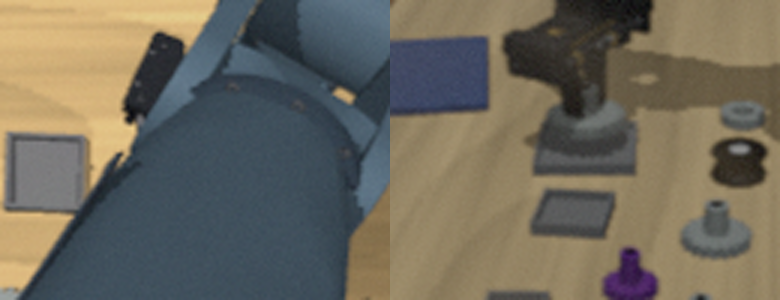

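The side crop shows gear a hanging flat over tray a (about (585,140) in the picture); the top view is blocked by the arm.

```bash
python3 -m creep '[{"offset":[0.2,-0.1,1],"yaw":0},{"offset":[0,0,1],"yaw":0},{"offset":[0,0,0.5],"yaw":0},{"offset":[0,0,0.2],"yaw":0},{"offset":[0,0,0],"yaw":0},{"offset":[0,0,0.1],"yaw":0},{"offset":[0,0,0.1],"yaw":0},{"offset":[0,0,0.1],"yaw":0},{"offset":[0,0,0],"yaw":0},{"offset":[0,0,0],"yaw":0}]'
```

```text
t: 7.1
ee_pos: [0.6099, -0.26, 0.0202]
tool_rot: [0.223, 0.975, -0.0, 0.0]
wrist_force: [-0.1, 0.1, -3.9]
finger_gap: 0.0272
grip_force: 30.0
```

```bash
python3 -m creep '[{"offset":[0,0,0.05],"yaw":0},{"offset":[0,0,0],"yaw":0}]'; python3 -m creep '[{"offset":[0,0,0],"yaw":0},{"offset":[0,0,0],"yaw":0},{"offset":[0,0,0],"yaw":0},{"offset":[0,0,0],"yaw":0}]' 0.1; python3 -m creep '[{"offset":[0,0,-1],"yaw":0},{"offset":[0,0,-2],"yaw":0},{"offset":[0,0,-3],"yaw":0},{"offset":[0,0,-2],"yaw":0},{"offset":[0,0,0],"yaw":0}]';python3 to.py "[.465,-.075,.1]" "[.465,-.075,.016]"
```

```text
t: 7.3
ee_pos: [0.6099, -0.2601, 0.0201]
tool_rot: [0.223, 0.975, -0.0, 0.0]
wrist_force: [-3.5, 1.2, 2.1]
finger_gap: 0.0275
grip_force: 30.0
t: 7.7
ee_pos: [0.61, -0.2601, 0.0195]
tool_rot: [0.223, 0.975, -0.0, 0.0]
wrist_force: [-0.1, 1.2, 0.4]
finger_gap: 0.0487
grip_force: 0.0
t: 8.2
ee_pos: [0.612, -0.2614, 0.1039]
tool_rot: [0.223, 0.975, -0.001, 0.004]
wrist_force: [0.5, -1.1, 0.4]
finger_gap: 0.0486
grip_force: 0.0
[21.35 10.39  0.22] [0.06 0.01 8.4 ] pos [ 0.612  -0.2614  0.1039] t 8.2 gap 0.0486
```

```bash
python3 -m creep '[{"offset":[2,1,0],"yaw":0},{"offset":[3,1.4,0],"yaw":0},{"offset":[3,1.5,0],"yaw":0},{"offset":[3,1.5,0],"yaw":0},{"offset":[3,1.5,0],"yaw":0},{"offset":[3,1.5,0],"yaw":0},{"offset":[2.5,1.2,0],"yaw":0},{"offset":[1.8,0.8,0],"yaw":0},{"offset":[0,0,0],"yaw":0},{"offset":[0,0,0],"yaw":0}]';python3 to.py "[.465,-.075,.1]" "[.465,-.075,.016]"; python3 - <<'E'
from h import *
T=viewer.read_camera("top");S=viewer.read_camera("side")
f=lambda im,x,y:cv2.resize(im[y:y+100,x:x+130,::-1],(390,300),interpolation=cv2.INTER_CUBIC)
cv2.imwrite("pics/c3.png",np.hstack([f(T,280,100),f(S,180,110)]))
E
```

```text
t: 9.2
ee_pos: [0.4632, -0.0738, 0.0991]
tool_rot: [0.223, 0.975, -0.0, 0.0]
wrist_force: [-0.2, -0.2, -0.3]
finger_gap: 0.0484
grip_force: 0.0
[-0.21 -0.03 -0.09] [0.  0.  8.4] pos [ 0.4632 -0.0738  0.0991] t 9.2 gap 0.0484
```

View pics/c3.png

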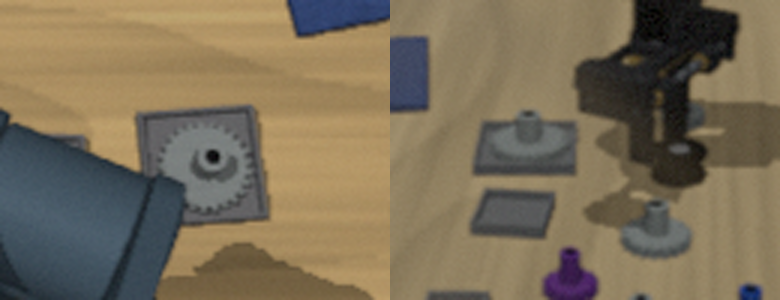

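Gear a lies flat and centred in tray a (left crop (205,165), right crop (528,140)); gear b stands free below the gripper at (655,225).

```bash
python3 -m creep '[{"offset":[-0.2,0,1.5],"yaw":0},{"offset":[0,0,2],"yaw":0},{"offset":[0,0,2],"yaw":0},{"offset":[0,0,1.5],"yaw":0},{"offset":[0,0,1],"yaw":0},{"offset":[0,0,0.3],"yaw":0},{"offset":[0,0,0],"yaw":0},{"offset":[0,0,0],"yaw":0}]'; python3 -m creep '[{"offset":[0,0,0],"yaw":0},{"offset":[0,0,0],"yaw":0},{"offset":[0,0,0],"yaw":0},{"offset":[0,0,0],"yaw":0},{"offset":[0,0,0],"yaw":0},{"offset":[0,0,0],"yaw":0}]' -1 30;python3 to.py "[.465,-.075,.13]" "[.606,.291,.13]"
```

```text
t: 10.1
ee_pos: [0.4655, -0.0749, 0.0168]
tool_rot: [0.223, 0.975, -0.0, 0.001]
wrist_force: [0.1, -1.1, -0.3]
finger_gap: 0.0485
grip_force: 0.0
t: 10.7
ee_pos: [0.4651, -0.0746, 0.0166]
tool_rot: [0.223, 0.975, -0.0, 0.0]
wrist_force: [-0.5, 0.3, 5.9]
finger_gap: 0.0232
grip_force: 30.0
[ -0.02  -0.04 -11.34] [ 3.21 39.09 -0.  ] pos [ 0.4651 -0.0746  0.0166] t 10.7 gap 0.0232
```

```bash
python3 -m creep '[{"offset":[0,0,-1],"yaw":0},{"offset":[0,0,-2],"yaw":0},{"offset":[0,0,-3],"yaw":0},{"offset":[0,0,-3],"yaw":0},{"offset":[0,0,-2.3],"yaw":0},{"offset":[0.1,1.5,0],"yaw":0},{"offset":[0.2,2.5,0],"yaw":0},{"offset":[0.3,3.5,0],"yaw":0},{"offset":[0.3,3.5,0],"yaw":0},{"offset":[0.3,3.5,0],"yaw":0},{"offset":[0.3,3.5,0],"yaw":0},{"offset":[0.3,3.5,0],"yaw":0}]'; python3 -m creep '[{"offset":[0.3,3.5,0],"yaw":0},{"offset":[0.3,3.5,0],"yaw":0},{"offset":[0.3,3.5,0],"yaw":0},{"offset":[0.3,3.5,0],"yaw":0},{"offset":[0.1,2.1,0],"yaw":0},{"offset":[0.1,1.4,0],"yaw":0},{"offset":[0,0,0],"yaw":0},{"offset":[0,0,0],"yaw":0}]';python3 to.py "[.606,.291,.13]" "[.606,.291,.0206]"
```

```text
t: 11.9
ee_pos: [0.5415, 0.1284, 0.1288]
tool_rot: [0.223, 0.975, -0.0, -0.001]
wrist_force: [0.3, -0.4, -4.6]
finger_gap: 0.0228
grip_force: 30.0
t: 12.7
ee_pos: [0.6048, 0.2899, 0.1285]
tool_rot: [0.223, 0.975, -0.001, -0.001]
wrist_force: [0.1, 0.5, -4.2]
finger_gap: 0.0231
grip_force: 30.0
[-0.06  0.15 -0.15] [-1.000e-02  2.000e-02  1.094e+01] pos [0.6048 0.2899 0.1285] t 12.7 gap 0.0231
```

```bash
python3 -m creep '[{"offset":[0,0.1,2],"yaw":0},{"offset":[0,0,3],"yaw":0},{"offset":[0,0,2],"yaw":0},{"offset":[0,0,1.5],"yaw":0},{"offset":[0,0,1],"yaw":0},{"offset":[0,0,0.7],"yaw":0},{"offset":[0,0,0],"yaw":0},{"offset":[0,0,0],"yaw":0}]';python3 to.py "[.606,.291,.0206]"
```

```text
t: 13.5
ee_pos: [0.6066, 0.2916, 0.0281]
tool_rot: [0.223, 0.975, 0.0, 0.001]
wrist_force: [0.9, 0.4, -4.7]
finger_gap: 0.0234
grip_force: 30.0
[ 0.03 -0.09  0.75] pos [0.6066 0.2916 0.0281] t 13.5 gap 0.0234
```

```bash
python3 -m creep '[{"offset":[0,0,0.3],"yaw":0},{"offset":[0,0,0.2],"yaw":0},{"offset":[0,0,0.1],"yaw":0},{"offset":[0,0,0.1],"yaw":0},{"offset":[0,0,0.05],"yaw":0},{"offset":[0,0,0],"yaw":0},{"offset":[0,0,0],"yaw":0}]'
```

```text
t: 14.2
ee_pos: [0.6062, 0.2916, 0.0206]
tool_rot: [0.223, 0.975, 0.0, 0.0]
wrist_force: [-5.7, -1.3, 5.9]
finger_gap: 0.023
grip_force: 30.0
```

```bash
python3 -m creep '[{"offset":[0,0,0],"yaw":0},{"offset":[0,0,0],"yaw":0},{"offset":[0,0,0],"yaw":0},{"offset":[0,0,0],"yaw":0}]' 0; python3 -m creep '[{"offset":[0,0,-1],"yaw":0},{"offset":[0,0,-2],"yaw":0},{"offset":[0,0,-3],"yaw":0},{"offset":[0,0,-2],"yaw":0},{"offset":[0,0,0],"yaw":0}]';python3 to.py "[.4725,.0855,.1]" "[.4725,.0855,.016]"
```

```text
t: 14.6
ee_pos: [0.6062, 0.2916, 0.0197]
tool_rot: [0.223, 0.975, 0.0, 0.0]
wrist_force: [-0.2, 0.7, -0.3]
finger_gap: 0.0437
grip_force: 0.0
t: 15.1
ee_pos: [0.6087, 0.2924, 0.1044]
tool_rot: [0.223, 0.975, 0.002, 0.003]
wrist_force: [0.7, -0.4, 1.3]
finger_gap: 0.0437
grip_force: 0.0
[  3.28 -24.55   0.3 ] [ 0.05 -0.04  8.4 ] pos [0.6087 0.2924 0.1044] t 15.1 gap 0.0437
```

```bash
python3 -m creep '[{"offset":[0.2,-2,0],"yaw":0},{"offset":[0.4,-3,0],"yaw":0},{"offset":[0.5,-3.5,0],"yaw":0},{"offset":[0.5,-3.5,0],"yaw":0},{"offset":[0.5,-3.5,0],"yaw":0},{"offset":[0.5,-3.5,0],"yaw":0},{"offset":[0.4,-3,0],"yaw":0},{"offset":[0.3,-2.5,0],"yaw":0},{"offset":[0,0,0],"yaw":0},{"offset":[0,0,0],"yaw":0}]';python3 to.py "[.4725,.0855,.1]" "[.4725,.0855,.016]"; python3 - <<'E'
from h import *
T=viewer.read_camera("top");S=viewer.read_camera("side")
f=lambda im,x,y:cv2.resize(im[y:y+100,x:x+130,::-1],(390,300),interpolation=cv2.INTER_CUBIC)
cv2.imwrite("pics/c4.png",np.hstack([f(T,90,130),f(S,160,220)]))
a=bore(T,(172.5,218.4),4);b=bore(S,(278,243.2),4);print(a,b,tri(a,b),cast("top",a,.042),cast("side",b,.042))
E
```

```text
t: 16.1
ee_pos: [0.4697, 0.0851, 0.0994]
tool_rot: [0.224, 0.975, 0.0, -0.0]
wrist_force: [0.6, 0.4, 0.3]
finger_gap: 0.0438
grip_force: 0.0
[-0.23  0.15 -0.06] [-0.  -0.   8.4] pos [0.4697 0.0851 0.0994] t 16.1 gap 0.0438
[171.66666667 218.        ] [278.07602339 242.45614035] [0.43391866 0.21526929 0.04211742] [0.43347507 0.21531586] [0.43430988 0.21504288]
```

View pics/c4.png

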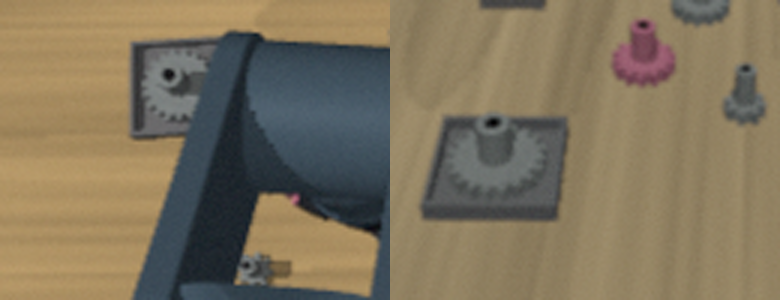

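Gear b lies flat inside tray b (right crop (493,160)); gear d measures (0.434, 0.215) with its top at 42 mm, which agrees with the text. Now gear c.

```bash
python3 -m creep '[{"offset":[-0.2,0.1,1.5],"yaw":0},{"offset":[0,0,2],"yaw":0},{"offset":[0,0,2],"yaw":0},{"offset":[0,0,1.5],"yaw":0},{"offset":[0,0,1],"yaw":0},{"offset":[0,0,0.3],"yaw":0},{"offset":[0,0,0],"yaw":0},{"offset":[0,0,0],"yaw":0}]'; python3 -m creep '[{"offset":[0,0,0],"yaw":0},{"offset":[0,0,0],"yaw":0},{"offset":[0,0,0],"yaw":0},{"offset":[0,0,0],"yaw":0},{"offset":[0,0,0],"yaw":0},{"offset":[0,0,0],"yaw":0}]' -1 30;python3 to.py "[.4725,.0855,.13]" "[.6074,-.1118,.13]"
```

```text
t: 17.0
ee_pos: [0.4727, 0.0854, 0.0173]
tool_rot: [0.223, 0.975, 0.0, 0.001]
wrist_force: [0.1, -0.4, 0.5]
finger_gap: 0.0438
grip_force: 0.0
t: 17.6
ee_pos: [0.4723, 0.0853, 0.0171]
tool_rot: [0.223, 0.975, 0.0, 0.0]
wrist_force: [-0.5, 0.5, 4.4]
finger_gap: 0.0187
grip_force: 30.0
[-1.000e-02  3.000e-02 -1.129e+01] [-2.073e+01 -1.190e+01  1.000e-02] pos [0.4723 0.0853 0.0171] t 17.6 gap 0.0187
```

```bash
python3 -m creep '[{"offset":[0,0,-1],"yaw":0},{"offset":[0,0,-2],"yaw":0},{"offset":[0,0,-3],"yaw":0},{"offset":[0,0,-3],"yaw":0},{"offset":[0,0,-2.2],"yaw":0},{"offset":[-1.4,-0.8,0],"yaw":0},{"offset":[-2.6,-1.5,0],"yaw":0},{"offset":[-3,-1.7,0],"yaw":0},{"offset":[-3,-1.7,0],"yaw":0},{"offset":[-3,-1.7,0],"yaw":0},{"offset":[-3,-1.7,0],"yaw":0}]'; python3 -m creep '[{"offset":[-2.7,-1.6,0],"yaw":0},{"offset":[-2,-1.2,0],"yaw":0},{"offset":[0,0,0],"yaw":0},{"offset":[0,0,0],"yaw":0},{"offset":[0,0,2],"yaw":0},{"offset":[0,0,2],"yaw":0},{"offset":[0,0,1],"yaw":0},{"offset":[0,0,0],"yaw":0}]';python3 to.py "[.6074,-.1118,.0211]"
```

```text
t: 18.7
ee_pos: [0.5764, -0.0682, 0.127]
tool_rot: [0.223, 0.975, -0.0, -0.001]
wrist_force: [0.3, 0.6, -2.1]
finger_gap: 0.0188
grip_force: 30.0
t: 19.5
ee_pos: [0.6047, -0.1106, 0.0765]
tool_rot: [0.223, 0.975, 0.0, -0.002]
wrist_force: [0.7, -1.2, -2.4]
finger_gap: 0.0191
grip_force: 30.0
[-0.32  0.01  5.54] pos [ 0.6047 -0.1106  0.0765] t 19.5 gap 0.0191
```

```bash
python3 -m creep '[{"offset":[-0.2,0,1],"yaw":0},{"offset":[0,0,1.5],"yaw":0},{"offset":[0,0,1.2],"yaw":0},{"offset":[0,0,0.8],"yaw":0},{"offset":[0,0,0.3],"yaw":0},{"offset":[0,0,0],"yaw":0},{"offset":[0,0,0],"yaw":0}]';python3 to.py "[.6074,-.1118,.0211]"
```

```text
t: 20.2
ee_pos: [0.6088, -0.1129, 0.031]
tool_rot: [0.223, 0.975, -0.0, 0.0]
wrist_force: [-0.3, -1.0, -2.7]
finger_gap: 0.0195
grip_force: 30.0
[0.17 0.04 0.99] pos [ 0.6088 -0.1129  0.031 ] t 20.2 gap 0.0195
```

```bash
python3 -m creep '[{"offset":[0.1,0.1,0.4],"yaw":0},{"offset":[0,0,0.2],"yaw":0},{"offset":[0,0,0.1],"yaw":0},{"offset":[0,0,0.1],"yaw":0},{"offset":[0,0,0.1],"yaw":0},{"offset":[0,0,0.1],"yaw":0},{"offset":[0,0,0],"yaw":0},{"offset":[0,0,0],"yaw":0}]'
```

```text
t: 21.0
ee_pos: [0.6081, -0.1115, 0.0212]
tool_rot: [0.223, 0.975, -0.0, 0.0]
wrist_force: [-1.3, 1.3, 2.9]
finger_gap: 0.0188
grip_force: 30.0
```

In contact with the floor; release and go to gear d.

```bash
python3 -m creep '[{"offset":[0,0,0],"yaw":0},{"offset":[0,0,0],"yaw":0},{"offset":[0,0,0],"yaw":0},{"offset":[0,0,0],"yaw":0}]' -0.1; python3 -m creep '[{"offset":[0,0,-1],"yaw":0},{"offset":[0,0,-2],"yaw":0},{"offset":[0,0,-3],"yaw":0},{"offset":[0,0,-2],"yaw":0},{"offset":[0,0,0],"yaw":0}]';python3 to.py "[.434,.215,.1]" "[.434,.215,.016]"
```

```text
t: 21.4
ee_pos: [0.6081, -0.1114, 0.0207]
tool_rot: [0.223, 0.975, -0.0, 0.0]
wrist_force: [0.0, 0.8, -0.3]
finger_gap: 0.0398
grip_force: 0.0
t: 21.9
ee_pos: [0.6106, -0.1124, 0.105]
tool_rot: [0.223, 0.975, -0.001, 0.004]
wrist_force: [0.3, -0.5, -0.2]
finger_gap: 0.0399
grip_force: 0.0
[30.14 21.8   0.29] [ 0.06 -0.    8.4 ] pos [ 0.6106 -0.1124  0.105 ] t 21.9 gap 0.0399
```

```bash
python3 -m creep '[{"offset":[1.5,1.1,0],"yaw":0},{"offset":[2.5,1.8,0],"yaw":0},{"offset":[3,2.2,0],"yaw":0},{"offset":[3,2.2,0],"yaw":0},{"offset":[3,2.2,0],"yaw":0},{"offset":[3,2.2,0],"yaw":0},{"offset":[3,2.2,0],"yaw":0},{"offset":[3,2.2,0],"yaw":0},{"offset":[3,2.1,0],"yaw":0},{"offset":[2.5,1.8,0],"yaw":0},{"offset":[1.5,1.7,0],"yaw":0},{"offset":[0,0,0],"yaw":0}]';python3 -m creep '[{"offset":[0,0,0],"yaw":0}]';python3 to.py "[.434,.215,.1]" "[.434,.215,.016]"
```

```text
t: 23.1
ee_pos: [0.4395, 0.2119, 0.0999]
tool_rot: [0.221, 0.975, -0.0, -0.001]
wrist_force: [-0.5, -0.1, -0.3]
finger_gap: 0.04
grip_force: 0.0
t: 23.2
ee_pos: [0.4408, 0.21, 0.1002]
tool_rot: [0.222, 0.975, -0.0, -0.0]
wrist_force: [0.1, -0.4, 0.7]
finger_gap: 0.0397
grip_force: 0.0
[0.83 0.15 0.02] [-0.    0.01  8.4 ] pos [0.4408 0.21   0.1002] t 23.2 gap 0.0397
```

```bash
python3 -m creep '[{"offset":[0.8,0.2,0],"yaw":0},{"offset":[0,0,1.5],"yaw":0},{"offset":[0,0,2],"yaw":0},{"offset":[0,0,0],"yaw":0},{"offset":[0,0,0],"yaw":0}]';python3 to.py "[.434,.215,.065]" "[.434,.215,.016]"; python3 - <<'E'
from h import *
T=viewer.read_camera("top");S=viewer.read_camera("side")
f=lambda im,x,y:cv2.resize(im[y:y+100,x:x+130,::-1],(390,300),interpolation=cv2.INTER_CUBIC)
cv2.imwrite("pics/c5.png",np.hstack([f(T,230,120),f(S,190,170)]))
E
```

```text
t: 23.7
ee_pos: [0.4347, 0.2148, 0.0656]
tool_rot: [0.224, 0.975, -0.0, -0.001]
wrist_force: [0.5, 0.3, 0.5]
finger_gap: 0.0397
grip_force: 0.0
[ 0.07 -0.01  0.06] [-0.   0.   4.9] pos [0.4347 0.2148 0.0656] t 23.7 gap 0.0397
```

View pics/c5.png

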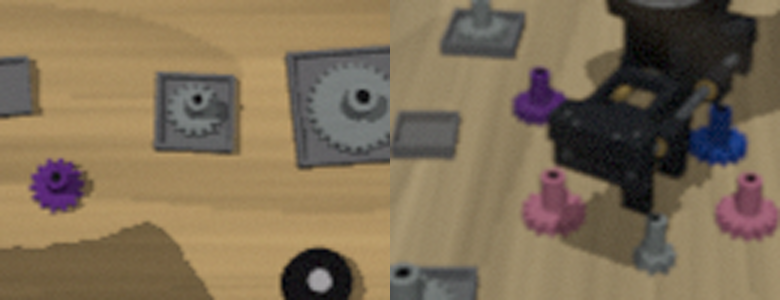

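Gear c sits flat in tray c (left crop (195,110)); the gripper is lined up over gear d, clear of the pink gears.

```bash
python3 -m creep '[{"offset":[0,0,1.5],"yaw":0},{"offset":[0,0,1.5],"yaw":0},{"offset":[0,0,1],"yaw":0},{"offset":[0,0,0.6],"yaw":0},{"offset":[0,0,0.2],"yaw":0},{"offset":[0,0,0],"yaw":0},{"offset":[0,0,0],"yaw":0}]'; python3 -m creep '[{"offset":[0,0,0],"yaw":0},{"offset":[0,0,0],"yaw":0},{"offset":[0,0,0],"yaw":0},{"offset":[0,0,0],"yaw":0},{"offset":[0,0,0],"yaw":0},{"offset":[0,0,0],"yaw":0}]' -1 25;python3 to.py "[.434,.215,.13]" "[.634,.067,.13]"
```

```text
t: 24.5
ee_pos: [0.4353, 0.2155, 0.0182]
tool_rot: [0.223, 0.975, 0.0, 0.0]
wrist_force: [0.2, -0.3, -0.1]
finger_gap: 0.0395
grip_force: 0.0
t: 25.1
ee_pos: [0.435, 0.2154, 0.0179]
tool_rot: [0.223, 0.975, 0.0, 0.0]
wrist_force: [0.5, -0.4, 2.2]
finger_gap: 0.0152
grip_force: 25.0
[  0.07  -0.08 -11.21] [-24.45  -4.63   0.  ] pos [0.435  0.2154 0.0179] t 25.1 gap 0.0152
```

```bash
python3 -m creep '[{"offset":[0,0,-1],"yaw":0},{"offset":[0,0,-2],"yaw":0},{"offset":[0,0,-3],"yaw":0},{"offset":[0,0,-3],"yaw":0},{"offset":[0,0,-2.2],"yaw":0},{"offset":[-1.5,-0.3,0],"yaw":0},{"offset":[-2.5,-0.5,0],"yaw":0},{"offset":[-3,-0.6,0],"yaw":0},{"offset":[-3,-0.6,0],"yaw":0},{"offset":[-3,-0.6,0],"yaw":0},{"offset":[-3,-0.6,0],"yaw":0},{"offset":[-3,-0.5,0],"yaw":0}]'; python3 -m creep '[{"offset":[-2.9,-0.5,0],"yaw":0},{"offset":[-2,-0.4,0],"yaw":0},{"offset":[-0.5,-0.1,0],"yaw":0},{"offset":[0,0,0],"yaw":0},{"offset":[0,0,2],"yaw":0},{"offset":[0,0,2],"yaw":0},{"offset":[0,0,1],"yaw":0},{"offset":[0,0,0],"yaw":0},{"offset":[0,0,0],"yaw":0}]';python3 to.py "[.634,.067,.0219]"
```

```text
t: 26.3
ee_pos: [0.5905, 0.0977, 0.1283]
tool_rot: [0.223, 0.975, -0.0, -0.001]
wrist_force: [-0.3, 0.6, -1.4]
finger_gap: 0.0151
grip_force: 25.0
t: 27.2
ee_pos: [0.634, 0.0674, 0.0801]
tool_rot: [0.223, 0.975, 0.0, -0.0]
wrist_force: [-0.7, 0.9, -0.2]
finger_gap: 0.0152
grip_force: 25.0
[-0.02 -0.03  5.82] pos [0.634  0.0674 0.0801] t 27.2 gap 0.0152
```

```bash
python3 -m creep '[{"offset":[0,0,1],"yaw":0},{"offset":[0,0,1.5],"yaw":0},{"offset":[0,0,1.2],"yaw":0},{"offset":[0,0,0.8],"yaw":0},{"offset":[0,0,0.3],"yaw":0},{"offset":[0,0,0],"yaw":0},{"offset":[0,0,0],"yaw":0}]';python3 to.py "[.634,.067,.0219]"
```

```text
t: 27.9
ee_pos: [0.6345, 0.0669, 0.032]
tool_rot: [0.223, 0.975, 0.0, 0.0]
wrist_force: [0.5, 0.1, -1.5]
finger_gap: 0.0151
grip_force: 25.0
[ 0.05 -0.01  1.01] pos [0.6345 0.0669 0.032 ] t 27.9 gap 0.0151
```

```bash
python3 -m creep '[{"offset":[0,0,0.4],"yaw":0},{"offset":[0,0,0.2],"yaw":0},{"offset":[0,0,0.1],"yaw":0},{"offset":[0,0,0.1],"yaw":0},{"offset":[0,0,0.1],"yaw":0},{"offset":[0,0,0.1],"yaw":0},{"offset":[0,0,0],"yaw":0},{"offset":[0,0,0],"yaw":0}]'
```

```text
t: 28.7
ee_pos: [0.6343, 0.0669, 0.0219]
tool_rot: [0.223, 0.975, 0.0, 0.0]
wrist_force: [-0.7, 0.9, 1.5]
finger_gap: 0.0148
grip_force: 25.0
```

```bash
python3 -m creep '[{"offset":[0,0,0],"yaw":0},{"offset":[0,0,0],"yaw":0},{"offset":[0,0,0],"yaw":0},{"offset":[0,0,0],"yaw":0}]' -0.1; python3 -m creep '[{"offset":[0,0,-1],"yaw":0},{"offset":[0,0,-2],"yaw":0},{"offset":[0,0,-3],"yaw":0},{"offset":[0,0,-3],"yaw":0},{"offset":[0,0,-3],"yaw":0},{"offset":[2,2,0],"yaw":0},{"offset":[3,3,0],"yaw":0},{"offset":[3,3,0],"yaw":0},{"offset":[3,3,0],"yaw":0},{"offset":[3,3,0],"yaw":0},{"offset":[3,3,0],"yaw":0},{"offset":[2,2,0],"yaw":0}]'; python3 -m creep '[{"offset":[2,2,0],"yaw":0},{"offset":[3,3,0],"yaw":0},{"offset":[2,2,0],"yaw":0},{"offset":[0,0,0],"yaw":0},{"offset":[0,0,0],"yaw":0}]'; python3 - <<'E'
from h import *
T=viewer.read_camera("top");S=viewer.read_camera("side")
f=lambda im,x,y,w,h:cv2.resize(im[y:y+h,x:x+w,::-1],(400,600*w//w//2*1),interpolation=cv2.INTER_CUBIC)
cv2.imwrite("pics/end.png",np.vstack([cv2.resize(T[115:265,90:410,::-1],(640,300)),cv2.resize(S[120:310,90:490,::-1],(640,300))]))
E
```

```text
t: 29.1
ee_pos: [0.6342, 0.0669, 0.0217]
tool_rot: [0.223, 0.975, -0.0, -0.0]
wrist_force: [0.0, -0.1, -0.7]
finger_gap: 0.0392
grip_force: 0.0
t: 30.3
ee_pos: [0.5445, 0.3233, 0.1427]
tool_rot: [0.222, 0.975, 0.0, 0.0]
wrist_force: [-0.0, -0.4, -0.4]
finger_gap: 0.04
grip_force: 0.0
t: 30.8
ee_pos: [0.5129, 0.4144, 0.1422]
tool_rot: [0.222, 0.975, -0.0, 0.0]
wrist_force: [0.3, -0.7, -0.3]
finger_gap: 0.0395
grip_force: 0.0
```

View pics/end.png

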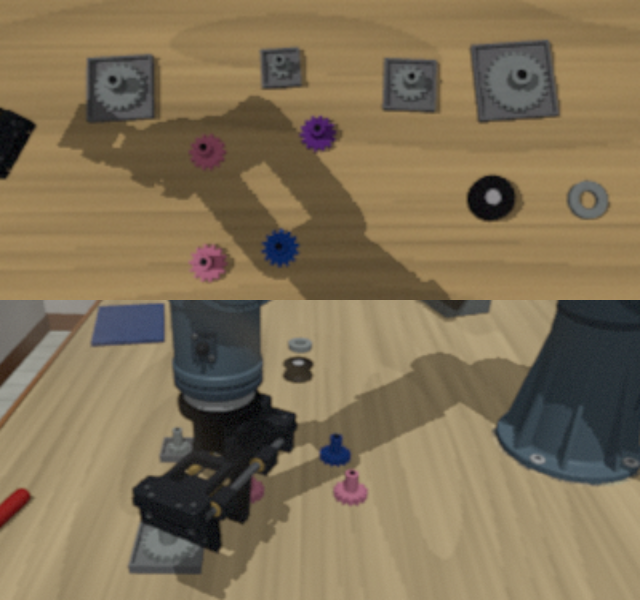

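All four gears lie in their trays (top crop: b (120,88), d (281,68), c (411,84), a (515,80)). The pulley, the bearing and the look-alikes have not moved, and the robot is clear.

```bash
python3 -c "
from workcell import manip
print(manip.job_done())"
```

```text
the job is handed in; nothing more can be done
None
```

The job is handed in at about 31 s: all four gears lie flat, hub up, each in the tray for its size, and the pulley, bearing ring and look-alikes were left where they were.

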